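# Load a relay into the test set through its sprung flap

## Task

Load the relay into the relay test set for its contact check: push it down upright through the sprung flap in the top of the set, feel for the socket hidden underneath, and press it fully home in the socket, firmly but without forcing it. Then let go and draw the fingers out so that both leaves of the flap spring shut over the relay; leave the other things on the bench where they are.

Things in the scene. Friction and masses are not known exactly. Their poses are not given: they have to be found in the camera images.
- relay: The relay to be loaded: a plain grey upright block with a black base, 22 (its x) x 28 (its y) x 34 mm high. Origin at the centre of its underside, z up. It stands upright on the bench at any yaw; a half turn makes no difference. Its collider is a plain box. 35 g, more or less.
- test_set: Relay test set: fixed grey metal case, 135 x 152 mm, 76 mm high, aluminium top plate; front panel with meter, knob and terminals faces its -x. Origin on the bench below the centre of the flap opening (the case reaches from x = -52 to +83 mm), z up. The relay goes in with its own x along the set's x, either way round. It stands pushes up to about 35 N.
- opening (a point): Centre of the opening in the top plate, 74 mm above the bench, at the upper face of the shut flap; axes as the set's. The opening is 46 mm along x by 104 mm along y, closed by two level sprung steel leaves, 2 mm thick, that meet at x = 0 and swing down into the well. Flush with the plate round it to 2 mm.
- carriage_top (a point): Centre of the well's floor, 22 mm above the bench, axes as the set's: a flat plate with one pocket (the socket), 26 mm along x by 32 mm along y, 10 mm deep, no lead-in, on x = 0. The plate, locked where the last user left it, stands on rubber (1 mm down at 20 N). The pocket's centre lies up to 9 mm to the -y or +y side of this point: no reading gives it, feel for it.
- home_level (a point): Level of the relay's underside when fully home, 12 mm above the bench (xy as carriage_top, not the pocket's). A stiff contact plate first stops the relay 5 mm higher; a steady push of 8 to 10 N drives it down those 5 mm, where it stays. The relay's top is then at 46 mm, just under the leaves' sweep. Fingers clear the well's floor if they grip only the relay's upper 20 mm.
- flap_front (a joint): Front leaf of the flap (-x side), hinged along y at x = -26 mm in the set's frame, 73 mm above the bench, 26 mm from hinge to free edge. 0 = level and shut, grows as it is pushed down and in, to 1.45 rad. A spring closes it: about 0.6 N at the free edge starts it, 1.5 N holds it wide open; the two leaves drag on what is between them with up to about 4 N.
- flap_rear (a joint): Rear leaf of the flap (+x side), hinged at x = +26 mm, otherwise the mirror image of the front leaf with the same values.
- coax_adapter: Bystander: white metal coaxial adapter lying on its side, 20 x 42 x 21 mm, origin at the centre of its underside. Loose, not to be disturbed.
- cell: Bystander: cylindrical battery cell lying down, 15 x 50 x 15 mm, origin at the centre of its underside. Loose, not to be disturbed.
- fuse_carton: Bystander: small cardboard carton, 32 x 64 x 22 mm, origin at the centre of its underside. Loose, not to be disturbed.
- finned_block: Bystander: black finned heat-sink block, 40 x 60 x 28 mm, origin at the centre of its underside. Loose, not to be disturbed.
Things that resemble listed ones, but are neither listed nor needed, are in the scene too. Of the things like the relay, leave any that is turquoise; of the rest the larger one is meant.

How it is judged:
By the outcome, as a careful person would: the job done as asked, in the order asked, and still so for the second after the job is handed in, with the robot touching nothing.
It also fails if it takes over 51 s, if anything falls off the work surface, if the arm or the gripper's body presses on something with over 40 N, if the wrist force passes 120 N, or if a joint passes its speed limit or range.

## Robot

A 6-joint arm with a two-finger parallel gripper is mounted at the origin on a cart in front of the work surface, level with it; the furniture and walls round the work are solid. World frame = base frame: x ahead of the robot, y to its left, z up, the work surface at z = 0. Lengths are in m, angles in rad, forces in N, time in s.
With the tool pointing down it reaches from about 0.35 to 0.775 m from the base axis. Payload 7.3 kg.
Tool frame: the origin (TCP) lies at the centre of the arm's flange, where the gripper is bolted on; the fingertips stand 178 mm ahead of it and the grasp point (between the pads) lies 159 mm ahead of it; z points along the fingers, y is the line along which they close (so a half turn about z gives the same grasp; the last joint's range is limited). The gripper opens to 92 mm and grips with 3 to 60 N. Pads are 19 mm wide; open, the fingers measure 130 mm over their backs; the gripper's body (75 mm by 190 mm) begins 47 mm behind the grasp point.
Start: joints at [1.192, 0.342, 1.524, -0, 1.275, -0.146], TCP at [0.121, 0.511, 0.405] pointing down, gripper open.
Joint ranges: [-2.53, 2.53], [-0.77, 2.02], [0.04, 2.7], [-1, 4.14], [0.28, 2.66], [-3.11, 3.11]. Speed limits (rad/s): [2.57, 2.57, 3.14, 3.14, 3.14, 3.14].

## Interface

Orientations are given as [roll, pitch, yaw] about the fixed x, y, z axes, in that order (R = Rz(yaw) Ry(pitch) Rx(roll)).
In Python, from cell import telemetry, vision, ticket gives the robot as it stands.
- The arm moves only by the shell command python3 -m crank 'ROWS' [FORCE]. ROWS is JSON, a list of rows, each a list of 5 numbers: the gripper command: -1 is shut, 1 is fully open, values between are in proportion, then the shift along the tool's x, y, z in mm, then the turn about the tool's z in rad. In form: [[fingers, dx, dy, dz, roll], ...]. A call has 1 to 12 rows; each row is the pose to reach, as a shift and turn from the pose commanded when the call began, along the tool's axes at that moment; what a row does not reach only later rows make up. A row lasts 1/12 s, in which the tool goes at most 41.7 mm and 7.16 degrees, less where a joint would pass 70% of its speed; a pose out of reach is approached as far as the arm can. A call with a gripper value outside its range is refused whole. The fingers move at their own pace and stop on an object; FORCE is the grip in N (left out, the last holds). Time passes only in rows, so rows that repeat a pose let the fingers close. It gives the time, the measured TCP pose, the force, the opening and the grip force at its end, in the units of the state.
- telemetry.observe(): the state, without advancing time (a new reading comes with each control period).
- vision.read_camera(name): name is "scene" or "top" or "wrist"; returns (picture, depth): 480x640x3 uint8, red, green, blue; 480x640 float32, m along the optical axis (not along the pixel's ray), 0 where there is no reading.
- vision.get_calibration(name): a dict with "camera_matrix" (3x3 intrinsics, pixels), "rvec" (rotation vector, rad) and "tvec" (3), from world to camera coordinates, as OpenCV has them. Camera axes: x right, y down, z forward; pixel columns grow to the right and rows downward; lengths in m; the calibration is good to about 2 mm. The wrist camera is an equidistant fisheye: a pixel r from the principal point sees the ray r / f radians off the axis. A picture is of the moment at which its call begins: read the wrist's pose just before it. get_calibration takes no time and is no camera call; for the wrist camera it gives the pose at the moment of the call.
- ticket.hand_in(): hands the job in; it is judged then, once.
The state is a dict: "time": time; "qpos": joint angles; "qvel": joint speeds; "joint_efforts": joint torques, N m; "tool_pos": TCP position; "tool_rot": TCP orientation; "contact_force": force on the tool from outside, world axes, zero at the start; "torque": the same for the moment, N m; "opening": finger opening in m; "grip_force": force on a finger pad.
Only numpy, scipy, OpenCV 4.12 (cv2) and the standard library are available. Lean on these libraries where they do the work, as an engineer would, in place of code of your own. Each camera call takes 0.05 s, during which the arm holds its last target. There are 200 camera calls.

## Working session

There is one attempt and no reset: what is moved stays moved. The work goes in short steps, Python scripts to look and compute and a shell command to move; the robot and the scene stay as the last step left them, time stands still between calls to the robot, and variables do not carry over. Pictures are saved under pics/ and viewed, at most 10 in all, crops included, and the job is handed in when it is done.

```bash
mkdir -p pics; ls
python3 - <<'E'
from cell import telemetry, vision
import cv2,numpy as np
s=telemetry.observe(); print(s)
for n in ("top","scene"):
    p,d=vision.read_camera(n); c=vision.get_calibration(n)
    cv2.imwrite(f"pics/{n}0.png",p[:,:,::-1]); np.savez(f"{n}0.npz",p=p,d=d,**c); print(n,c)
E
```

```text
pics
{'time': 0.0, 'qpos': array([ 1.19199936e+00,  3.42713323e-01,  1.52502005e+00, -3.54714333e-05,
        1.27542216e+00, -1.45950859e-01]), 'qvel': array([ 3.86216677e-04,  9.78814442e-05, -1.70168207e-04,  8.01731406e-04,
        1.37688892e-03,  4.60224488e-04]), 'joint_efforts': array([ 2.37652013e-03, -4.31236947e+01, -2.44220996e+01,  7.18819303e-02,
        5.60354919e-02, -1.42009303e-04]), 'tool_pos': array([0.12104746, 0.51070889, 0.40404858]), 'tool_rot': array([-3.14004146e+00, -1.93735665e-04,  2.90875675e+00]), 'contact_force': array([0.19784939, 0.42667487, 0.77510298]), 'torque': array([ 0.0043006 ,  0.00252053, -0.05695862]), 'grip_force': 0.0, 'opening': 0.09184231049136408}
top {'camera_matrix': array([[450.1297263 ,   0.        , 312.55660939],
       [  0.        , 450.1297263 , 235.39130864],
       [  0.        ,   0.        ,   1.        ]]), 'rvec': array([ 2.19934536, -2.02239383,  0.21026581]), 'tvec': array([-0.02991708,  0.52585102,  0.97153641])}
scene {'camera_matrix': array([[437.138158  ,   0.        , 317.38486153],
       [  0.        , 437.138158  , 240.21346428],
       [  0.        ,   0.        ,   1.        ]]), 'rvec': array([ 1.90162387, -0.87891802,  0.56230625]), 'tvec': array([-0.31725753,  0.24711431,  0.71444462])}
```

View pics/top0.png

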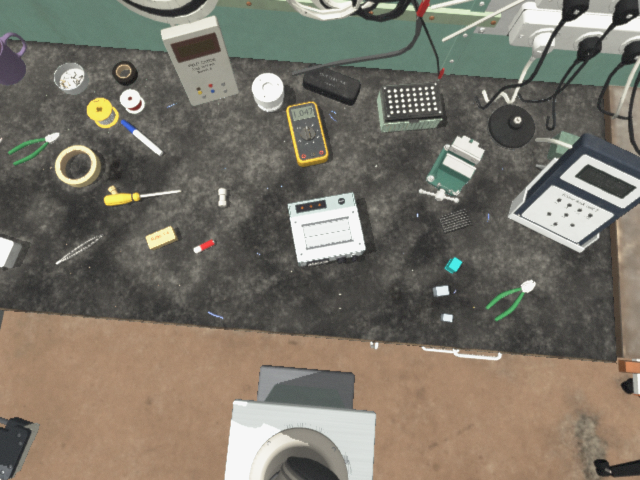

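View pics/scene0.png

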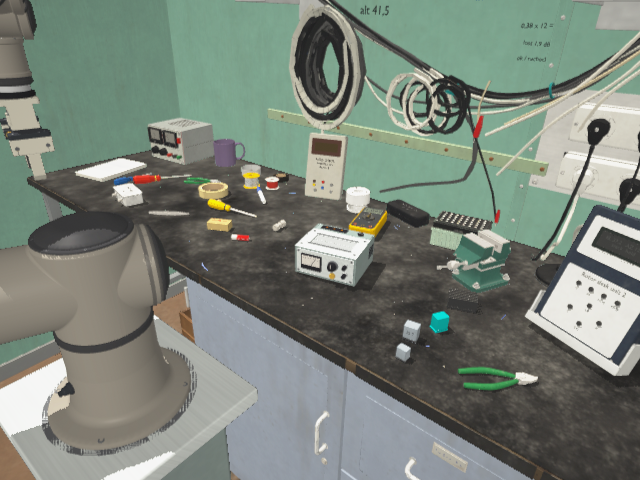

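Candidates for the relay in the top view are turquoise (454,265), grey (442,291) and a smaller grey (447,318). The turquoise one is excluded, and of the two greys (442,291) looks larger, so it is the likely one. I'll confirm in a crop. The set is at (327,230), with its front panel facing the robot.

```bash
cat > h.py <<'E'
import numpy as np,cv2
def load(n):
    return np.load(n+".npz")
def cam(z):
    R=cv2.Rodrigues(z["rvec"])[0]; return z["camera_matrix"],R,z["tvec"],-R.T@z["tvec"]
def toplane(z,uv,h):
    K,R,t,C=cam(z); uv=np.atleast_2d(np.float64(uv))
    d=np.c_[uv,np.ones(len(uv))]@np.linalg.inv(K).T@R
    return C+d*((h-C[2])/d[:,2])[:,None]
def cloud(z):
    K,R,t,C=cam(z); v,u=np.mgrid[:480,:640]; d=z["d"]
    p=np.stack([(u-K[0,2])/K[0,0]*d,(v-K[1,2])/K[1,1]*d,d],-1)
    return (p-t)@R
E
python3 - <<'E'
from h import *
z=load("top0");s=load("scene0")
a=cv2.resize(z["p"][250:330,400:490],None,fx=5,fy=5,interpolation=2)[:400,:400]
b=cv2.resize(z["p"][185:275,280:375],None,fx=4,fy=4,interpolation=2)
c=cv2.resize(s["p"][300:370,385:460],None,fx=5,fy=5,interpolation=2)
W=np.zeros((600,800,3),np.uint8); 
a=a[:,:400]; W[:a.shape[0],:a.shape[1]]=a; 
b=b[:,:400]; W[:b.shape[0],400:400+b.shape[1]]=b
c=cv2.resize(c,(210,196)); W[402:598,:210]=c
cv2.imwrite("pics/crop1.png",W[:,:,::-1])
P=cloud(z)
for nm,(u0,u1,v0,v1) in dict(relay=(430,455,282,302),small=(438,458,310,326),teal=(442,466,254,276)).items():
    q=P[v0:v1,u0:u1]; m=(q[...,2]>.012)
    vv,uu=np.nonzero(m); print(nm,m.sum(),q[m].mean(0),np.percentile(q[m][:,2],[5,50,95]),
     cv2.minAreaRect(np.float32(q[m][:,:2]*1000)))
q=P[185:275,280:375]; m=q[...,2]>.06
print("set",q[m].mean(0),np.percentile(q[m][:,2],[5,50,95]),cv2.minAreaRect(np.float32(q[m][:,:2]*1000)))
E
```

```text
relay 142 [ 0.42694077 -0.28462614  0.0379779 ] [0.01675235 0.03248732 0.03632902] ((382.2283935546875, -148.30795288085938), (23.57838249206543, 322.4456481933594), 18.28499412536621)
small 79 [ 0.36927797 -0.30373215  0.02431196] [0.0185884  0.02458627 0.02881592] ((369.2322082519531, -304.8799133300781), (15.576623916625977, 22.751060485839844), 3.016733169555664)
teal 146 [ 0.49057288 -0.31518507  0.03027753] [0.01582    0.03210297 0.03572418] ((491.3960266113281, -317.0966491699219), (21.69066047668457, 30.097171783447266), 61.3190803527832)
set [ 0.54044768 -0.01370629  0.08281022] [0.07103603 0.0752195  0.07879005] ((475.791015625, -32.75630187988281), (281.640869140625, 152.02215576171875), 15.366693496704102)
```

View pics/crop1.png

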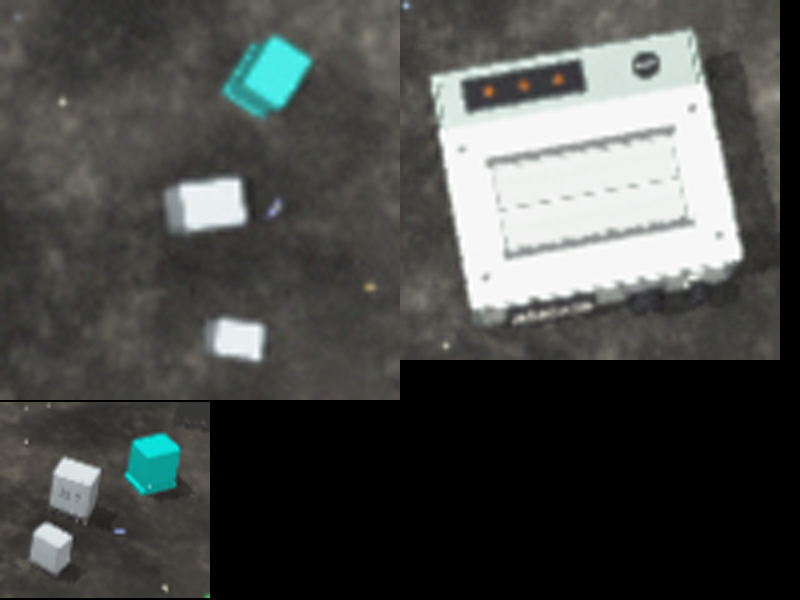

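The crop shows the grey block at (442,291) is clearly larger than the one at (447,318), so that is the relay. The set's opening is outlined around (328,233), with the front panel towards the robot.

Run:
```python
from h import *
from cell import telemetry,vision
z=load("top0")
g=z["p"].astype(int)
sub=g[282:302,430:455]; m=((sub.min(2)>200)).astype(np.uint8)
pts=np.argwhere(m)[:,::-1]+[430,282]
w=toplane(z,pts,.034)[:,:2]*1000
print("relay top",len(pts),w.mean(0),cv2.minAreaRect(np.float32(w)))
c=np.array([(490,160),(675,128),(690,222),(508,255)],float)
uv=np.c_[280+(c[:,0]-400)/4-.4,185+c[:,1]/4-.4]
o=toplane(z,uv,.074); print(o,o.mean(0)); 
d=(o[0]-o[1])+(o[3]-o[2]); print("yaw of y axis-90",np.degrees(np.arctan2(d[1],d[0]))-90)
t=telemetry.observe(); print(t["tool_pos"],t["tool_rot"])
cw=vision.get_calibration("wrist");print(cw)
R=cv2.Rodrigues(cw["rvec"])[0];C=-R.T@cw["tvec"]
from scipy.spatial.transform import Rotation as Ro
T=Ro.from_euler("xyz",t["tool_rot"]).as_matrix(); print("cam in tool",T.T@(C-t["tool_pos"]),(R@T).round(3))
```

```text
relay top 99 [ 428.55637085 -288.54801645] ((428.46307373046875, -288.76849365234375), (18.6948184967041, 26.096202850341797), 12.801074028015137)
[[ 0.54495556  0.03934026  0.074     ]
 [ 0.57212588 -0.06276635  0.074     ]
 [ 0.51905299 -0.07471796  0.074     ]
 [ 0.49196601  0.02464522  0.074     ]] [ 0.53202511 -0.01837471  0.074     ]
yaw of y axis-90 15.072578787750714
[0.12105633 0.51073441 0.40414334] [-3.14026441e+00 -1.67250084e-04  2.90877643e+00]
{'camera_matrix': array([[371.64829954,   0.        , 322.80019917],
       [  0.        , 371.64829954, 239.21246533],
       [  0.        ,   0.        ,   1.        ]]), 'rvec': array([-2.26534114, -1.79052213, -0.27799087]), 'tvec': array([-0.52486594, -0.03744136,  0.39096952])}
cam in tool [ 0.08253343 -0.00011309  0.02001442] [[-0.     1.    -0.002]
 [-0.953 -0.001 -0.303]
 [-0.303  0.002  0.953]]
```

```bash
python3 -m crank '[[1,-520,-423,0,-0.49],[1,-520,-423,0,-0.49],[1,-520,-423,0,-0.49],[1,-520,-423,0,-0.49],[1,-520,-423,0,-0.49],[1,-520,-423,0,-0.49],[1,-520,-423,0,-0.49],[1,-520,-423,0,-0.49],[1,-520,-423,0,-0.49],[1,-520,-423,0,-0.49],[1,-520,-423,0,-0.49],[1,-520,-423,0,-0.49]]' 20
```

```text
time: 1.1
tool_pos: [0.4157, 0.1268, 0.4047]
tool_rot: [3.141, -0.0, -2.885]
contact_force: [0.8, 0.4, -0.6]
opening: 0.0918
grip_force: 0.0
```

```bash
python3 -m crank '[[1,-75,-172,0,0],[1,-75,-172,0,0],[1,-75,-172,0,0],[1,-75,-172,0,0],[1,-75,-172,0,0],[1,-75,-172,0,0],[1,-75,-172,0,0]]'
cat >> h.py <<'E'
def wshot(name):
    from cell import vision
    c=vision.get_calibration("wrist"); p,d=vision.read_camera("wrist")
    K=c["camera_matrix"]
    # undistort equidistant fisheye to a pinhole picture with the same K
    N=K.copy(); N[0,0]=N[1,1]=450
    q=cv2.fisheye.undistortImage(p,K,np.zeros(4),Knew=N)
    np.savez(name+".npz",p=q,rvec=c["rvec"],tvec=c["tvec"],camera_matrix=N)
    cv2.imwrite(f"pics/{name}.png",q[:,:,::-1])
E
python3 -c "
from h import *; wshot('w1')"
```

```text
time: 1.68
tool_pos: [0.5315, -0.0194, 0.4038]
tool_rot: [3.14, -0.002, -2.887]
contact_force: [-0.0, 0.2, 0.0]
opening: 0.0915
grip_force: 0.0
```

View pics/w1.png

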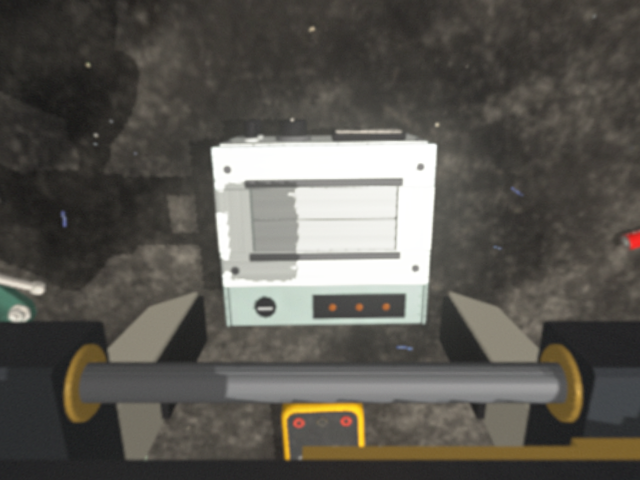

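The wrist view shows the seam along row ~219, the hinge bars at rows ~183 and ~256, and the opening's ends at columns ~251 and ~397.

Run:
```python
from h import *
z=load("w1"); g=cv2.cvtColor(z["p"],cv2.COLOR_RGB2GRAY).astype(float)
def dark(cols,r0,r1):
    out=[]
    for c in cols:
        col=g[r0:r1,c]; w=np.clip(np.median(col)-col-3,0,None)
        if w.sum()>5: out.append((c,r0+(w*np.arange(len(w))).sum()/w.sum()))
    return np.array(out)
W={}
for n,(a,b) in dict(front=(176,192),seam=(213,226),rear=(249,264)).items():
    q=dark(list(range(258,290))+list(range(304,390)),a,b); 
    k=np.polyfit(q[:,0],q[:,1],1); r=q[:,1]-np.polyval(k,q[:,0]); q=q[abs(r)<1]; k=np.polyfit(q[:,0],q[:,1],1)
    p=toplane(z,[(252,np.polyval(k,252)),(397,np.polyval(k,397))],.074); W[n]=p
    d=p[0]-p[1]; print(n,len(q),k,p[:,:2]*1000,"yaw",np.degrees(np.arctan2(d[1],d[0]))-90)
for r in (200,205,210,230,235,240): print(r,g[r,246:258].astype(int),g[r,390:404].astype(int))
```

```text
front 118 [-2.32589259e-02  1.90435404e+02] [[520.26863869 -72.43396454]
 [492.62968233  24.50433782]] yaw -164.08613979984818
seam 116 [-1.00488247e-02  2.22329100e+02] [[545.10522699 -67.21071673]
 [518.10057563  32.5113504 ]] yaw -164.84775649979923
rear 118 [-1.65656400e-02  2.61347275e+02] [[572.8246686  -61.38119171]
 [544.39635743  40.77767435]] yaw -164.44941696157974
200 [199 198 191 176 159 148 148 154 158 158 158 160] [241 241 242 242 240 227 204 204 230 255 255 255 255 255]
205 [199 199 194 181 163 148 148 153 156 158 159 158] [244 244 244 243 240 219 195 202 235 255 255 255 255 255]
210 [198 199 196 186 169 152 148 154 158 161 162 161] [245 245 245 245 242 224 207 216 242 255 255 255 255 255]
230 [199 199 199 197 189 175 155 147 148 154 158 157] [242 242 242 239 228 205 211 235 254 255 255 255 255 255]
235 [199 199 199 197 193 182 162 150 147 151 157 158] [240 241 240 236 224 198 211 236 254 255 255 255 255 255]
240 [198 199 198 198 195 186 167 151 145 148 154 154] [241 241 240 233 217 194 217 242 255 255 255 255 255 255]
```

```bash
python3 -m crank '[[1,167,-234,60,0],[1,167,-234,60,0],[1,167,-234,60,0],[1,167,-234,60,0],[1,167,-234,60,0],[1,167,-234,60,0],[1,167,-234,60,0],[1,167,-234,60,0],[1,167,-234,60,0]]'
python3 - <<'E'
from h import *; wshot('w2')
z=load("w2")
p=z["p"]; m=(p.min(2)>140).astype(np.uint8); m[300:]=0
n,l,st,c=cv2.connectedComponentsWithStats(m)
for i in range(1,n):
    if st[i,4]>150: print(st[i],c[i])
E
```

```text
time: 2.48
tool_pos: [0.4284, -0.2876, 0.3443]
tool_rot: [3.14, -0.001, -2.887]
contact_force: [0.2, 1.1, 0.6]
opening: 0.0919
grip_force: 0.0
[  256     0   384   114 18883] [510.53524334  38.43531219]
[299 116  38  33 887] [317.32807215 131.84554679]
[   0  166   57   39 1627] [ 28.35955747 185.26674862]
[ 297  203   44   40 1591] [318.48271527 222.82840981]
[374 234  19  20 231] [382.50649351 242.11688312]
[133 272  67  28 939] [167.71033014 288.02236422]
[426 272  33  19 291] [442.81786942 280.67697595]
[ 98 278  34  22 381] [115.03674541 289.74015748]
[448 289  29  11 167] [458.82035928 295.52694611]
```

View pics/w2.png

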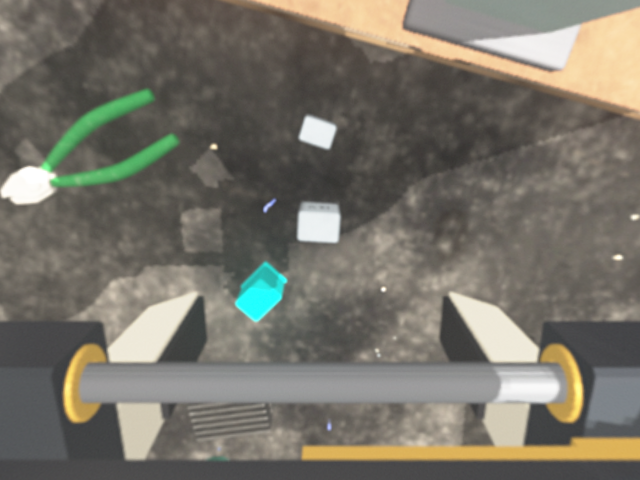

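Run:
```python
from h import *
z=load("w2"); p=z["p"]; g=p.min(2)
for c in (305,318,333): print(c,g[198:250,c])
print(g[228,290:350])
```

```text
305 [ 63  67  78 107 136 158 168 173 175 177 178 181 189 208 222 231 235 236
 236 236 236 236 236 236 237 236 236 236 236 236 236 237 237 236 236 235
 235 235 236 236 233 227 193 147 108  87  85  88  91  93  95  97]
318 [ 61  61  67  84 115 147 170 177 175 178 180 182 188 197 216 227 233 235
 237 236 235 235 236 237 237 237 237 236 236 237 237 238 238 238 237 237
 237 238 237 237 237 235 224 188 145 107  92  92  93  93  96 100]
333 [ 63  64  66  71  87 114 147 170 177 180 180 181 183 189 201 216 227 234
 236 235 235 236 236 236 236 236 237 237 237 237 236 237 236 236 236 236
 236 237 238 238 239 239 236 219 181 137 104  98 104 105 106 109]
[ 76  74  72  71  70  71  99 143 188 222 234 235 236 236 236 236 237 238
 238 238 237 236 236 236 237 237 236 237 237 238 237 237 238 237 238 237
 236 237 238 238 237 238 237 236 237 237 234 225 201 160 110  78  70  73
  75  74  70  70  68  67]
```

Run:
```python
from h import *
z=load("w2"); p=z["p"]; g=p.min(2)
P=toplane(z,[(305,211),(333,212.5),(305,240.5),(333,242.4),(297.1,228),(339.3,228.5),(318.3,227)],.034)*1000
print(P[:,:2].round(1))
a=(P[1]-P[0])+(P[3]-P[2]); yaw=np.degrees(np.arctan2(a[1],a[0]))-90
print("yaw",yaw,"wid y",np.linalg.norm(P[5]-P[4])*1,"wid x",((P[2]+P[3]-P[0]-P[1])/2)[:2])
y=np.radians(yaw); ux=np.r_[np.cos(y),np.sin(y)];uy=np.r_[-np.sin(y),np.cos(y)]
cx=(P[:4,:2]@ux).reshape(2,2).mean(1); cy=P[4:6,:2]@uy
print(cx,cy,"centre",ux*cx.mean()+uy*cy.mean())
from cell import telemetry; s=telemetry.observe(); print(s["tool_pos"],s["tool_rot"])
from scipy.spatial.transform import Rotation as Ro
T=Ro.from_euler("xyz",s["tool_rot"]).as_matrix(); print(T.round(4))
```

```text
[[ 421.6 -300.7]
 [ 418.  -282.5]
 [ 441.6 -295.8]
 [ 438.1 -277.1]
 [ 434.4 -303.1]
 [ 427.6 -275.5]
 [ 430.1 -289.5]]
yaw 10.903430659179534 wid y 28.357032179721383 wid x [20.08171704  5.16859743]
[357.04920223 377.74605395] [-379.75590303 -351.4355888 ] centre [ 429.91912647 -289.50096934]
[ 0.42905655 -0.28645386  0.3447077 ] [ 3.14035941e+00 -3.78465348e-05 -2.88511476e+00]
[[-9.673e-01 -2.537e-01 -3.000e-04]
 [-2.537e-01  9.673e-01  1.200e-03]
 [ 0.000e+00  1.200e-03 -1.000e+00]]
```

```bash
python3 -m crank '[[1,0,-3,60,0.045],[1,0,-3,110,0.045],[1,0,-3,140,0.045],[1,0,-3,150,0.045],[1,0,-3,150,0.045],[1,0,-3,150,0.045],[-1,0,-3,150,0.045],[-1,0,-3,150,0.045],[-1,0,-3,150,0.045],[-1,0,-3,150,0.045],[-1,0,-3,150,0.045],[-1,0,-3,150,0.045]]' 30
```

```text
time: 3.53
tool_pos: [0.4301, -0.2903, 0.1953]
tool_rot: [-3.141, 0.001, -2.93]
contact_force: [0.2, -0.8, -1.0]
opening: 0.0564
grip_force: 0.0
```

```bash
python3 -m crank '[[-1,0,0,1,0],[-1,0,0,1,0],[-1,0,0,1,0],[-1,0,0,1,0],[-1,0,0,1,0],[-1,0,0,1,0],[-1,0,0,1,0],[-1,0,0,1,0],[-1,0,0,1,0],[-1,0,0,1,0],[-1,0,0,1,0]]' 30
```

```text
time: 4.45
tool_pos: [0.4301, -0.2902, 0.1937]
tool_rot: [3.141, 0.0, -2.929]
contact_force: [-0.4, 0.1, -0.1]
opening: 0.029
grip_force: 29.9
```

```bash
python3 -m crank '[[-1,0,0,-30,0],[-1,0,0,-70,0],[-1,0,0,-110,0],[-1,-157,245,-130,-0.054],[-1,-157,245,-130,-0.054],[-1,-157,245,-130,-0.054],[-1,-157,245,-130,-0.054],[-1,-157,245,-130,-0.054],[-1,-157,245,-130,-0.054],[-1,-157,245,-130,-0.054],[-1,-157,245,-130,-0.054],[-1,-157,245,-130,-0.054]]'
python3 - <<'E'
from h import *; wshot('w3')
from cell import telemetry; s=telemetry.observe(); print(s["tool_pos"],s["tool_rot"],s["contact_force"])
E
```

```text
time: 5.45
tool_pos: [0.5322, -0.0154, 0.3238]
tool_rot: [-3.142, 0.0, -2.871]
contact_force: [0.0, -0.6, -0.9]
opening: 0.0291
grip_force: 29.9
[ 0.53187027 -0.01688118  0.32356823] [-3.14148388e+00 -4.71469744e-04 -2.87297655e+00] [-0.03305702 -1.16528359 -0.23605804]
```

View pics/w3.png

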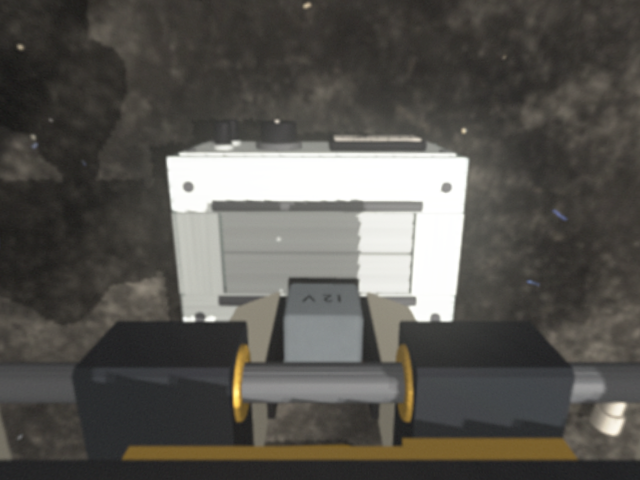

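The relay is held upright, with its near top edge at row ~308 (columns 285–362). The seam is at row ~252 and the opening's ends are at columns ~222 and ~413.

Run:
```python
from h import *
z=load("w3"); g=cv2.cvtColor(z["p"],cv2.COLOR_RGB2GRAY).astype(float)
for c in (295,322,352): print(c,g[276:320,c].astype(int))
print(g[330,276:292].astype(int),g[330,352:370].astype(int))
print("seam",[ (c,246+int(np.argmin(g[246:258,c]))) for c in range(230,412,15)])
print("ends L",{r:218+int(np.argmin(g[r,218:228])) for r in (225,235,245,260)},"R",{r:408+int(np.argmin(g[r,408:420])) for r in (225,235,245,260)})
for c in(240,300,390): print(c,g[198:214,c].astype(int),g[290:306,c].astype(int))
```

```text
295 [130 107  77  53  50  53  64  80  95 103 104 104 103 103 103 102 103 103
 103 105 103 104 104 105 104 104 105 105 104 103 103 105 106 106 107 105
 107 112 120 127 134 138 140 140]
322 [134 113  85  60  52  53  62  77  95 104 106 106 105 103 105 106 105 103
 100 100 101 103 103 102 104 104 105 105 106 107 108 108 108 108 109 110
 110 113 118 127 133 139 140 140]
352 [140 125 101  72  59  57  64  76  91 102 107 108 108 108 106 108 107 108
 109 106 107 108 108 107 109 109 109 109 109 110 110 110 110 110 111 111
 111 112 117 125 132 137 139 141]
[ 40  42  42  40  39  42  57  80 103 124 131 134 137 139 139 142] [144 144 143 145 143 142 141 138 132 122 101  75  53  45  48  49  50  49]
seam [(230, 252), (245, 252), (260, 252), (275, 252), (290, 252), (305, 252), (320, 252), (335, 253), (350, 252), (365, 253), (380, 253), (395, 253), (410, 253)]
ends L {225: 221, 235: 221, 245: 222, 260: 223} R {225: 414, 235: 413, 245: 413, 260: 411}
240 [255 246 216 152 114 103 100 100  99  97  95  97 106 123 144 153] [150 150 154 162 161 144 120  96  84  85  84  82  81  80  89 104]
300 [255 253 240 182 133 107 102 103 104 101 100 102 112 131 148 154] [102 102 103 103 102 105 103 105 106 105 103 103 104 105 105 104]
390 [255 253 239 186 146 137 142 147 147 146 143 143 155 185 218 229] [236 231 225 221 226 217 187 151 127 129 136 141 142 142 143 142]
```

Run:
```python
from h import *
z=load("w3")
o=toplane(z,[(222.2,252.1),(412.6,252.9)],.074)*1000; d=o[0]-o[1]
print("opening",o.mean(0),"yaw",np.degrees(np.arctan2(d[1],d[0]))+90,np.linalg.norm(d))
y=np.radians(15.3); ux=np.r_[np.cos(y),np.sin(y)];uy=np.r_[-np.sin(y),np.cos(y)]
f=toplane(z,[(295,314.6),(352,314.6)],.1639)*1000; b=toplane(z,[(295,277.5),(352,278.3)],.1299)*1000
s=toplane(z,[(283.1,330),(362.2,330)],.1639)*1000
print("front x",f[:,:2]@ux,b[:,:2]@ux,"sides",s[:,:2]@uy)
for q in((531.9,-16.9),o.mean(0)[:2],(531.7,-17.8)): print("tcp/open in set axes",np.r_[q]@ux,np.r_[q]@uy)
```

```text
opening [531.28255539 -18.39642187  74.        ] yaw 15.218241894109738 103.00704554013245
front x [498.65571592 498.60089012] [498.99257416 499.28291099] sides [-169.02647964 -141.44668502]
tcp/open in set axes 508.5886363332879 -156.65509564851862
tcp/open in set axes 507.59821015553746 -157.9355534689952
tcp/open in set axes 508.1582391046277 -157.4704227151376
```

```bash
python3 -m crank '[[-1,1,-10,35,0],[-1,1,-10,50,0],[-1,1,-10,50,0],[-1,1,-10,50,0],[-1,1,-10,50,0],[-1,1,-10,50,0]]'; python3 -c "
from cell import telemetry
import numpy as np
s=telemetry.observe(); print(s['tool_pos'],s['tool_rot'],s['contact_force'],s['opening'])
y=np.radians(15.3);x=s['tool_pos'][:2]*1000;print(x@[np.cos(y),np.sin(y)],x@[-np.sin(y),np.cos(y)])"
```

```text
time: 6.0
tool_pos: [0.5339, -0.0281, 0.2751]
tool_rot: [-3.141, 0.002, -2.876]
contact_force: [-0.5, 0.4, -0.2]
opening: 0.0288
grip_force: 29.9
[ 0.53393281 -0.02811729  0.27510481] [-3.14056151e+00  2.19280281e-03 -2.87623615e+00] [-0.4973655   0.37407976 -0.23100992] 0.028803853884943307
507.5894567787336 -168.01122357603998
```

```bash
python3 -m crank '[[-1,0,0,6,0],[-1,0,0,12,0],[-1,0,0,18,0],[-1,0,0,25,0],[-1,0,0,32,0],[-1,0,0,39,0],[-1,0,0,46,0],[-1,0,0,51,0],[-1,0,0,54,0],[-1,0,0,54,0],[-1,0,0,54,0]]'; python3 -c "
from cell import telemetry
import numpy as np
s=telemetry.observe(); print(s['tool_pos'],s['tool_rot'],s['contact_force'],s['opening'])
y=np.radians(15.3);x=s['tool_pos'][:2]*1000;print(x@[np.cos(y),np.sin(y)],x@[-np.sin(y),np.cos(y)])"
```

```text
time: 6.92
tool_pos: [0.5332, -0.0275, 0.219]
tool_rot: [3.141, -0.002, -2.875]
contact_force: [-0.2, 0.3, -4.4]
opening: 0.0289
grip_force: 30.8
[ 0.53320512 -0.0274534   0.21896332] [ 3.14063554e+00 -1.94913763e-03 -2.87534301e+00] [-0.19496965  0.33431481 -4.41567128] 0.028923261240510326
507.0627435096469 -167.1788438057927
```

```bash
for i in 1; do python3 -m crank '[[-1,0,0,1,0],[-1,0,0,2,0],[-1,0,0,3,0],[-1,0,0,3,0]]'; done; python3 -m crank '[[-1,0,0,1,0],[-1,0,0,1,0],[-1,0,0,1,0]]'
```

```text
time: 7.25
tool_pos: [0.5338, -0.0275, 0.2171]
tool_rot: [-3.141, 0.001, -2.875]
contact_force: [0.0, -0.6, -0.3]
opening: 0.029
grip_force: 30.3
time: 7.5
tool_pos: [0.5338, -0.0276, 0.2159]
tool_rot: [-3.141, 0.001, -2.875]
contact_force: [0.7, 0.5, 0.9]
opening: 0.0286
grip_force: 30.3
```

```bash
python3 -m crank '[[-1,0,0,1,0],[-1,0,0,1,0],[-1,0,0,1,0]]';python3 -m crank '[[-1,0,0,1,0],[-1,0,0,1,0],[-1,0,0,1,0]]'
```

```text
time: 7.75
tool_pos: [0.5338, -0.0276, 0.2151]
tool_rot: [-3.141, 0.001, -2.875]
contact_force: [-0.2, -0.2, 4.3]
opening: 0.0287
grip_force: 30.5
time: 8.0
tool_pos: [0.5338, -0.0275, 0.2147]
tool_rot: [-3.141, 0.001, -2.875]
contact_force: [-2.6, -0.8, 10.4]
opening: 0.0288
grip_force: 30.7
```

```bash
python3 -m crank '[[-1,0,1,-0.5,0],[-1,0,2,-0.5,0],[-1,0,3,-0.5,0],[-1,0,4,-0.5,0],[-1,0,4,-0.5,0]]'
```

```text
time: 8.42
tool_pos: [0.5333, -0.0245, 0.2151]
tool_rot: [-3.139, 0.003, -2.875]
contact_force: [0.8, -3.7, 5.3]
opening: 0.0285
grip_force: 30.3
```

```bash
python3 -m crank '[[-1,0,1,0,0],[-1,0,2,0,0],[-1,0,3,0,0],[-1,0,3,0,0]]'; python3 -m crank '[[-1,0,1,0,0],[-1,0,2,0,0],[-1,0,3,0,0],[-1,0,3,0,0]]'
```

```text
time: 8.75
tool_pos: [0.5326, -0.0215, 0.2151]
tool_rot: [-3.139, 0.003, -2.875]
contact_force: [1.3, -4.0, 5.7]
opening: 0.0289
grip_force: 30.3
time: 9.08
tool_pos: [0.5318, -0.0186, 0.2151]
tool_rot: [-3.139, 0.003, -2.875]
contact_force: [1.7, -4.3, 5.9]
opening: 0.029
grip_force: 30.3
```

```bash
python3 -m crank '[[-1,0,1,0,0],[-1,0,2,0,0],[-1,0,3,0,0],[-1,0,3,0,0]]'; python3 -m crank '[[-1,0,1,0,0],[-1,0,2,0,0],[-1,0,3,0,0],[-1,0,3,0,0]]'
```

```text
time: 9.42
tool_pos: [0.5309, -0.0156, 0.2149]
tool_rot: [-3.139, 0.003, -2.875]
contact_force: [1.9, -2.8, 3.9]
opening: 0.0286
grip_force: 30.3
time: 9.75
tool_pos: [0.5294, -0.0125, 0.214]
tool_rot: [-3.14, -0.0, -2.875]
contact_force: [0.9, -6.2, 0.4]
opening: 0.0289
grip_force: 30.4
```

```bash
python3 -m crank '[[-1,0,-0.5,0,0],[-1,0,-1,1,0],[-1,0,-1,2,0],[-1,0,-1,2,0]]'; python3 -m crank '[[-1,0,0,1,0],[-1,0,0,1,0],[-1,0,0,1,0]]'
```

```text
time: 10.08
tool_pos: [0.5296, -0.0129, 0.212]
tool_rot: [3.141, -0.0, -2.875]
contact_force: [0.5, -2.8, 0.8]
opening: 0.0285
grip_force: 31.1
time: 10.33
tool_pos: [0.5297, -0.013, 0.2112]
tool_rot: [3.141, -0.0, -2.875]
contact_force: [2.1, -0.8, 1.6]
opening: 0.0287
grip_force: 31.4
```

```bash
python3 -m crank '[[-1,0,0,1,0],[-1,0,0,1.5,0],[-1,0,0,2,0],[-1,0,0,2,0]]'; python3 -m crank '[[-1,0,0,1,0],[-1,0,0,1.5,0],[-1,0,0,2,0],[-1,0,0,2,0]]'
```

```text
time: 10.67
tool_pos: [0.5297, -0.0129, 0.2099]
tool_rot: [3.142, 0.001, -2.875]
contact_force: [-0.0, -0.5, 8.1]
opening: 0.0289
grip_force: 31.4
time: 11.0
tool_pos: [0.5297, -0.0129, 0.208]
tool_rot: [-3.142, 0.001, -2.875]
contact_force: [-1.5, -2.1, 9.4]
opening: 0.0291
grip_force: 31.2
```

```bash
python3 -m crank '[[-1,0,0,1,0],[-1,0,0,1.5,0],[-1,0,0,2,0],[-1,0,0,2,0]]'; python3 -m crank '[[-1,0,0,0.5,0],[-1,0,0,1,0],[-1,0,0,1,0]]'
```

```text
time: 11.33
tool_pos: [0.5297, -0.0129, 0.2061]
tool_rot: [-3.141, 0.001, -2.875]
contact_force: [-1.8, -2.1, 10.0]
opening: 0.0288
grip_force: 31.2
time: 11.58
tool_pos: [0.5297, -0.0129, 0.2051]
tool_rot: [-3.141, 0.001, -2.875]
contact_force: [-0.6, -0.9, 10.6]
opening: 0.0289
grip_force: 31.2
```

```bash
python3 -m crank '[[-1,0,0,0.5,0],[-1,0,0,1,0],[-1,0,0,1,0]]'; python3 -m crank '[[-1,0,0,0.5,0],[-1,0,0,0.5,0],[-1,0,0,0.5,0]]'
```

```text
time: 11.83
tool_pos: [0.5297, -0.0129, 0.2046]
tool_rot: [-3.141, 0.001, -2.875]
contact_force: [-3.1, -1.4, 14.5]
opening: 0.029
grip_force: 31.6
time: 12.08
tool_pos: [0.5297, -0.0129, 0.2044]
tool_rot: [-3.141, 0.001, -2.875]
contact_force: [-2.8, -1.8, 17.2]
opening: 0.0288
grip_force: 31.6
```

```bash
python3 -m crank '[[-1,0,0,0.5,0],[-1,0,0,0.5,0],[-1,0,0,0.5,0],[-1,0,0,0.5,0],[-1,0,0,0.5,0]]'; python3 -m crank '[[-1,0,0,-1,0],[-1,0,0,-2,0],[-1,0,0,-2,0],[-1,0,0,-2,0]]'
```

```text
time: 12.5
tool_pos: [0.5297, -0.0129, 0.2042]
tool_rot: [-3.141, 0.001, -2.875]
contact_force: [-4.5, -0.3, 20.9]
opening: 0.0289
grip_force: 31.6
time: 12.83
tool_pos: [0.5297, -0.013, 0.2048]
tool_rot: [3.142, 0.0, -2.875]
contact_force: [-1.0, -0.9, 9.7]
opening: 0.0289
grip_force: 32.6
```

```bash
python3 -m crank '[[-1,0,0,-1,0],[-1,0,0,-1,0],[-0.15,0,0,-1,0],[-0.15,0,0,-1,0],[-0.15,0,0,-1,0],[-0.15,0,0,-1,0],[-0.15,0,0,-1,0]]'
```

```text
time: 13.42
tool_pos: [0.5294, -0.0129, 0.2049]
tool_rot: [3.141, -0.001, -2.875]
contact_force: [-0.5, -0.3, -1.6]
opening: 0.039
grip_force: 2.4
```

```bash
python3 -m crank '[[-0.15,0,0,0,0],[-0.15,0,0,0,0],[-0.15,0,0,0,0]]'
```

```text
time: 13.67
tool_pos: [0.5294, -0.0129, 0.2049]
tool_rot: [3.141, -0.001, -2.875]
contact_force: [-1.4, 1.5, -3.1]
opening: 0.039
grip_force: 2.9
```

```bash
python3 -m crank '[[-0.15,0,0,-3,0],[-0.15,0,0,-7,0],[-0.15,0,0,-13,0],[-0.15,0,0,-20,0],[-0.15,0,0,-20,0]]';python3 -m crank '[[-0.15,0,0,-10,0],[-0.15,0,0,-20,0],[-0.15,0,0,-40,0],[-0.15,0,0,-60,0],[-0.15,0,0,-90,0],[-0.15,0,0,-120,0],[-0.15,0,0,-150,0],[-0.15,0,0,-180,0],[-0.15,0,0,-180,0],[-0.15,0,0,-180,0]]'
python3 - <<'E'
from h import *; wshot('w4')
E
```

```text
time: 14.08
tool_pos: [0.5298, -0.013, 0.2267]
tool_rot: [-3.141, 0.001, -2.876]
contact_force: [-3.2, 0.4, -3.1]
opening: 0.0393
grip_force: 2.8
time: 14.92
tool_pos: [0.53, -0.013, 0.409]
tool_rot: [-3.138, 0.008, -2.875]
contact_force: [-0.6, 0.2, -1.2]
opening: 0.0394
grip_force: 0.0
```

View pics/w4.png

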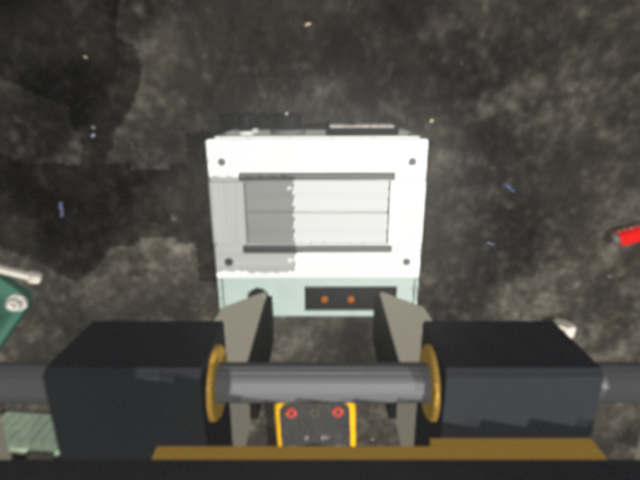

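Both leaves are shut and level (seam at row ~212), and the fingers are empty and well clear. The force held at about 8–10 N over the last 5 mm and then rose steeply, so the relay is home.

```bash
python3 -c "
from cell import ticket; print(ticket.hand_in())"
```

```text
the job is handed in; nothing more can be done
None
```

The relay went into the socket, found about 6 mm to the set's +y side, and was pressed home with about 21 N at the end; both flap leaves shut over it, the bystanders were left alone, and I handed the job in at about 15 s.

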